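Rack the cast necks in order, sort the covers and gates, hang up the dip basket

ROBOT

A 6-joint arm with a two-finger parallel gripper is mounted at the origin on the work surface. World frame = base frame: x ahead of the robot, y to its left, z up, the work surface at z = 0. Lengths are in m, angles in rad, forces in N, time in s.
With the tool pointing down it reaches from about 0.3 to 0.825 m from the base axis. Payload 5.4 kg.
Tool frame: the origin (TCP) lies at the very end of the fingers, on their centre line; the grasp point (between the pads) lies 19 mm behind it; z points along the fingers, x is the direction in which the jaws open and shut, and the axes are right-handed (so a half turn about z gives the same grasp; the last joint's range is limited). The gripper opens to 92 mm and grips with 3 to 60 N. Pads are 20 mm wide; open, the fingers measure 128 mm over their backs; the gripper's body (75 mm by 189 mm) begins 69 mm behind the grasp point.
Start: joints at [-1.434, 0.158, 1.597, -0, 1.386, -0.21], TCP at [0.195, -0.541, 0.215] pointing down, gripper open.
Joint ranges: [-2.91, 2.91], [-0.94, 2.29], [0.18, 2.7], [-1.29, 4.43], [0.17, 2.64], [-3, 3]. Speed limits (rad/s): [2.57, 2.57, 3.14, 3.14, 3.14, 3.14].

INTERFACE

Orientations are given as a rotation vector (axis times angle).
In Python, from workcell import bot gives the robot as it stands. Calls block until the motion is done:
- bot.goto(position, orientation): joint-space move of the TCP to a pose.
- bot.line_to(position, rot=None, max_speed=0.15): straight line of the TCP; rot=None keeps the orientation; max_speed is the mean speed in m/s.
- bot.set_joints(angles): joint-space move.
- bot.set_gripper(opening, newtons=None): opening from 0.0 (shut) to 1.0 (fully open); newtons is the grip in N (None keeps the last); returns when the fingers have stopped.
- bot.hold(seconds).
- bot.inverse_kinematics(position, orientation): joint angles nearest the present ones, or None.
- bot.read_camera(name): name is "scene" or "side" or "wrist"; returns a dict with "pixels" (420x560x3 uint8, blue, green, red), "fx", "fy", "cx", "cy" (pixels), "R" (3x3) and "t" (3): a world point X has camera coordinates R X + t. Camera axes: x right, y down, z forward; pixel columns grow to the right and rows downward; lengths in m; the calibration is good to about 2 mm. A picture is of the moment at which its call begins. There is no depth.
A pose or a line that the arm cannot do raises bot.MotionError and nothing moves.
- bot.job_done(): hands the job in, once; it reports no verdict.
Readings, each from a call of its own:
- bot.current_clock(): time.
- bot.current_joints(): joint angles.
- bot.current_joint_vel(): joint speeds.
- bot.current_effort(): joint torques, N m.
- bot.current_ee_pos(): TCP position.
- bot.current_tool_rot(): TCP orientation.
- bot.current_contact_force(): force on the tool from outside, world axes, zero at the start.
- bot.current_ft_torque(): the same for the moment, N m.
- bot.current_opening(): opening from 0.0 (shut) to 1.0 (fully open).
Only numpy, scipy, OpenCV 4.12 (cv2) and the standard library are available. Lean on these libraries where they do the work, as an engineer would, in place of code of your own. Each camera call takes 0.05 s, during which the arm holds its last target.

TASK

Fill the rack for the washer in number order: the 66 mm neck goes in pocket 1 (one rivet), then the 86 mm neck in pocket 2, the 106 mm one in pocket 3 and the 126 mm one in pocket 4, each standing flat on the pocket floor and let go before the next goes in; if a size is missing today, leave its pocket empty. Also, at any time, put the cut-off gates (bars) into the tall bin and the covers (plates with a boss) into the low tray, and hang the dip basket by its handle on the hook. Leave the brush, wrench, oil bottle and tin where they are.

Things in the scene. Friction and masses are not known exactly. Their poses are not given: they have to be found in the camera images.
- rack: fixed grey rack, 98 x 356 x 26 mm high: four open pockets 64 x 64 mm, 20 mm deep, 85 mm apart along its y. The broad front rim (robot side) has one, two, three or four black rivets beside pockets 1, 2, 3 and 4; pocket 1 is at the +y end (robot's left). Origin: centre of the pocket row, on the table; z up.
- pocket1 (a point): centre of the floor of pocket 1 (one rivet), 6 mm above the table; the pocket's mouth is 20 mm higher; axes as the rack's
- pocket2 (a point): centre of the floor of pocket 2 (two rivets), 6 mm above the table; the pocket's mouth is 20 mm higher; axes as the rack's
- pocket3 (a point): centre of the floor of pocket 3 (three rivets), 6 mm above the table; the pocket's mouth is 20 mm higher; axes as the rack's
- pocket4 (a point): centre of the floor of pocket 4 (four rivets), 6 mm above the table; the pocket's mouth is 20 mm higher; axes as the rack's
- neck1: size-1 cast aluminium pipe neck, 66 mm tall in all, standing on a round flange 56 mm across and 10 mm thick; above it a plain round pipe 36 mm across. Origin: centre of its underside; z up along the pipe. About 160 g. May be absent
- neck2: size-2 cast aluminium pipe neck, 86 mm tall in all, standing on a round flange 56 mm across and 10 mm thick; above it a plain round pipe 36 mm across. Origin: centre of its underside; z up along the pipe. About 200 g. May be absent
- neck3: size-3 cast aluminium pipe neck, 106 mm tall in all, standing on a round flange 56 mm across and 10 mm thick; above it a plain round pipe 36 mm across. Origin: centre of its underside; z up along the pipe. About 240 g. May be absent
- neck4: size-4 cast aluminium pipe neck, 126 mm tall in all, standing on a round flange 56 mm across and 10 mm thick; above it a plain round pipe 36 mm across. Origin: centre of its underside; z up along the pipe. About 280 g. May be absent
- gate1: cut-off casting gate: aluminium bar 100 x 24 x 22 mm high lying along its own x, with a stub 16 to 22 mm across and 22 mm tall on top near its +x end (36 mm from the middle). Origin: centre of the bar's underside; z up. About 140 g. May be absent
- gate2: cut-off casting gate: aluminium bar 100 x 24 x 22 mm high lying along its own x, with a stub 16 to 22 mm across and 22 mm tall on top near its +x end (36 mm from the middle). Origin: centre of the bar's underside; z up. About 140 g. May be absent
- cover1: aluminium cover: flat plate 84 mm long (own x) x 46 mm wide x 10 mm thick with a round boss 26 mm across standing on its middle, 38 mm high in all. Origin: centre of its underside; z up. About 150 g. May be absent
- cover2: aluminium cover: flat plate 84 mm long (own x) x 46 mm wide x 10 mm thick with a round boss 26 mm across standing on its middle, 38 mm high in all. Origin: centre of its underside; z up. About 150 g. May be absent
- tallbin: fixed tall blue bin, 150 (x) x 165 (y) mm outside, 85 mm high, walls and floor 5 mm, open on top. Origin: centre of its underside
- lowtray: fixed low blue tray, 150 (x) x 165 (y) mm outside, 35 mm high, walls and floor 5 mm, open on top. Origin: centre of its underside
- basket: open sheet-steel dip basket 70 (x) x 110 (y) x 50 mm high with a stiff square handle: two uprights at the y ends and a level top bar along y, 10 x 10 mm thick and 110 mm long, its top 155 mm above the underside. Clear opening under the bar: 98 mm wide, 95 mm high. Origin: centre of its underside; z up. 250 g
- bar (a point): middle of the basket's handle bar, on the bar's centre line (150 mm above the basket's underside); axes as the basket's
- hook: fixed hook stand: round base 100 mm across, post 16 mm across and 240 mm tall, and from it a level round arm 8 mm thick, at 220 mm height, that runs 100 mm along the stand's own -x axis and turns up at its free end by 22 mm. Origin: centre of the base's underside
- hookseat (a point): top of the hook's arm where a handle bar hangs: 62 mm from the post's axis, 224 mm high; axes as the stand's (arm along -x)
- wrench: bystander: steel wrench 160 mm long lying near the robot. Origin: centre of its underside (tools: on their underside)
- brush: bystander: hand brush 170 mm long lying beyond the rack. Origin: centre of its underside (tools: on their underside)
- oilcan: bystander: steel oil bottle 52 mm across, 130 mm tall, beyond the rack. Origin: centre of its underside (tools: on their underside)
- tin: bystander: tin 68 mm across, 75 mm tall, by the rack's left end. Origin: centre of its underside (tools: on their underside)
Things that resemble listed ones, but are neither listed nor needed, are in the scene too. What is shaped like the basket but orange, pink or yellow is not meant.

How it is judged:
By the outcome, as a careful person would: the job done as asked, in the order asked, and still so for the second after the job is handed in, with the robot touching nothing.
Of neck1, neck2, neck3, neck4 only 3 to 4 are there at a start; the rules pass over those that are not, and their reading is None.
Of gate1, gate2, cover1, cover2 only 2 to 4 are there at a start; the rules pass over those that are not, and their reading is None.
At some moment in a run one of neck1, neck2, gate1, gate2, cover1, cover2 may be knocked a few centimetres aside while the robot is not near it.
It also fails if it takes over 210 s, if anything falls off the work surface, if the arm or the gripper's body presses on something with over 40 N, if the wrist force passes 120 N, or if a joint passes its speed limit or range.

## Working session

There is one attempt and no reset: what is moved stays moved. The work goes in short steps, each a Python script; the robot and the scene stay as the last script left them, time stands still between calls to the robot, and variables do not carry over. Pictures are saved under pics/ and viewed, and the job is handed in when it is done.

```bash
ls; mkdir -p pics; python3 - <<'E'
from workcell import bot
import cv2
print(bot.current_clock())
for n in ["scene","side","wrist"]:
    c=bot.read_camera(n); cv2.imwrite(f"pics/a_{n}.png",c["pixels"])
    print(n,c["fx"],c["cx"],c["cy"],c["R"],c["t"])
print(bot.current_clock(),bot.current_tool_rot())
E
```

```text
pics
0.0
scene 481.580873572218 278.29278745389183 207.18322286238762 [[ 0.4883403   0.87252451  0.01499114]
 [ 0.51611253 -0.27492378 -0.81119959]
 [-0.7036701   0.40387856 -0.58457719]] [-0.17533305 -0.17653083  1.78470299]
side 425.42716009966887 283.00417810112475 207.79250661154524 [[-0.99597387 -0.08889799  0.01154073]
 [-0.07677824  0.77947992 -0.62170424]
 [ 0.04627249 -0.62008725 -0.78316707]] [0.51960775 0.20723202 1.27585685]
wrist 355.9871487830508 280.5686172851841 210.35895477111964 [[ 0.33993841 -0.94044697 -0.00117328]
 [-0.90702611 -0.32818708  0.2638122 ]
 [-0.24848644 -0.08861571 -0.96457335]] [-0.57462498 -0.02979541  0.39145428]
0.15 [-2.57052137e+00  1.80421160e+00  1.59668248e-03]
```

View pics/a_scene.png

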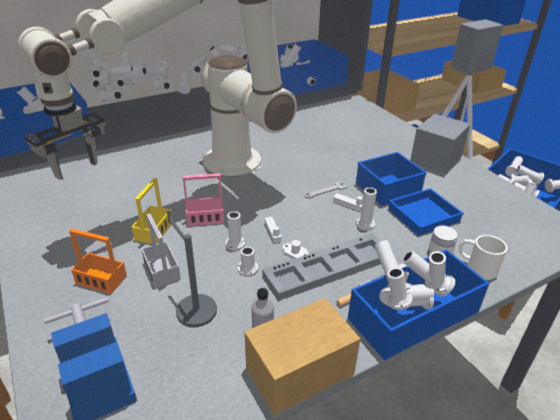

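View pics/a_side.png

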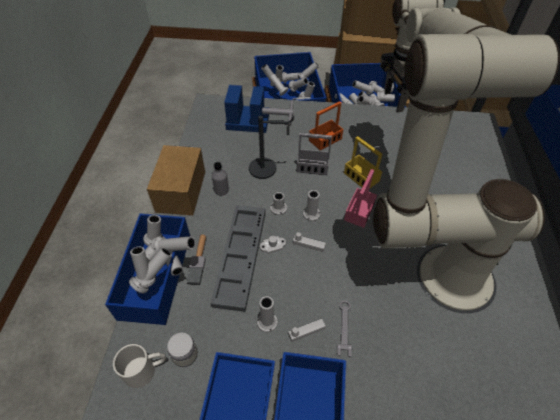

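View pics/a_wrist.png

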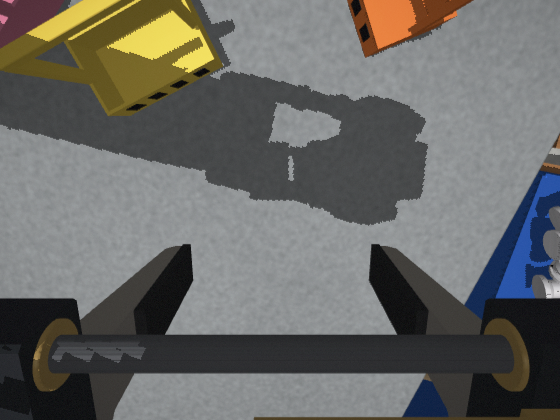

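Scene camera: three standing necks near (234,232), (247,262) and (369,210); gates near (273,230) and (348,201); a cover at (294,249); a grey basket at (160,258) next to the hook stand (193,300). Next, enlarged crops.

```bash
python3 - <<'E'
import cv2
a=cv2.imread("pics/a_scene.png"); b=cv2.imread("pics/a_side.png")
cv2.imwrite("pics/c1.png",cv2.resize(a[170:330,120:400],None,fx=2.85,fy=2.85,interpolation=cv2.INTER_CUBIC))
cv2.imwrite("pics/c2.png",cv2.resize(b[90:360,190:390],None,fx=2.2,fy=2.2,interpolation=cv2.INTER_CUBIC))
cv2.imwrite("pics/c3.png",cv2.resize(a[140:300,330:560],None,fx=3,fy=3,interpolation=cv2.INTER_CUBIC))
E
```

```text
(no output)
```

View pics/c1.png

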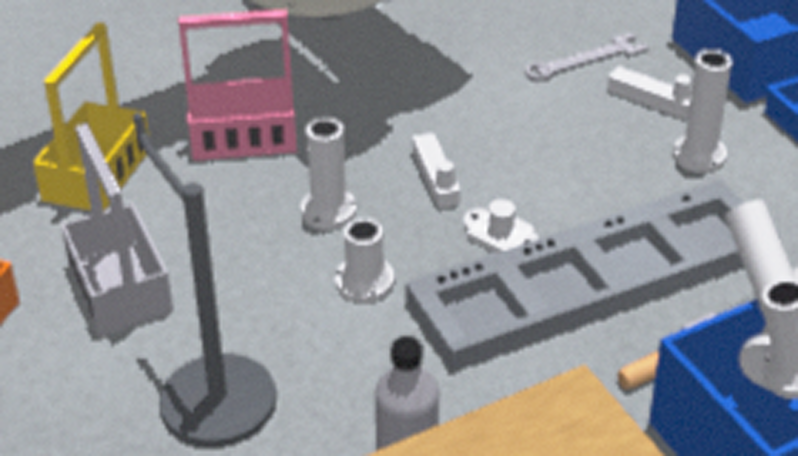

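View pics/c2.png

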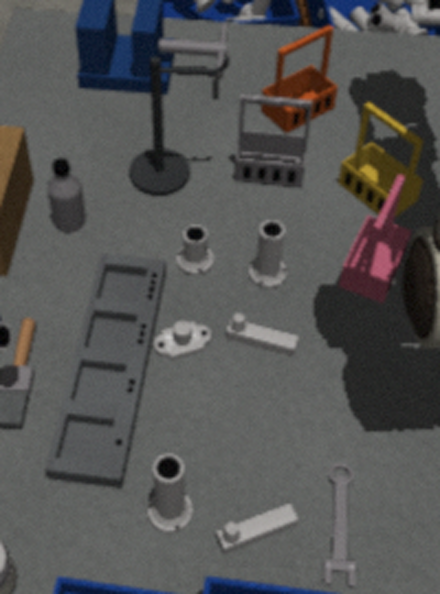

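View pics/c3.png

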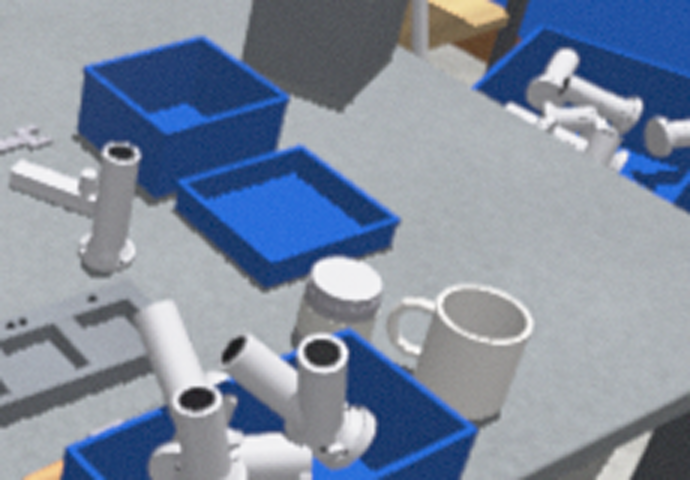

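```bash
cat > h.py <<'E'
import numpy as np, cv2
from workcell import bot
from scipy.spatial.transform import Rotation as Ro
def P(c): 
    K=np.array([[c["fx"],0,c["cx"]],[0,c["fy"],c["cy"]],[0,0,1.]])
    return K@np.c_[np.array(c["R"]),np.array(c["t"])]
def proj(c,X):
    q=P(c)@np.r_[X,1]; return q[:2]/q[2]
def ray(c,uv,z):
    R=np.array(c["R"]);t=np.array(c["t"]); o=-R.T@t
    d=R.T@np.array([(uv[0]-c["cx"])/c["fx"],(uv[1]-c["cy"])/c["fy"],1.])
    return o+d*(z-o[2])/d[2]
def tri(c1,u1,c2,u2):
    X=cv2.triangulatePoints(P(c1),P(c2),np.array(u1,float).reshape(2,1),np.array(u2,float).reshape(2,1))[:,0]
    X=X[:3]/X[3]
    e=max(np.linalg.norm(proj(c1,X)-u1),np.linalg.norm(proj(c2,X)-u2))
    return X,e
def down(yaw): # tool z down, tool x (jaw direction) at angle yaw in world xy
    x=np.array([np.cos(yaw),np.sin(yaw),0]); z=np.array([0,0,-1.])
    return Ro.from_matrix(np.c_[x,np.cross(z,x),z]).as_rotvec()
E
cat > t1.py <<'E'
from h import *
S=bot.read_camera("scene");D=bot.read_camera("side")
f1=lambda u,v:(u/2.85+120,v/2.85+170)
f2=lambda u,v:(u/2.2+190,v/2.2+90)
f3=lambda u,v:(u/3+330,v/3+140)
L={"A rim":(f1(714,60),f2(168,467)),"B rim":(f1(325,129),f2(272,231)),"C rim":(f1(364,230),f2(195,234)),
"coverboss":(f1(503,206),f2(183,328)),"gate1 stub":(f1(447,168),f2(238,319)),"gate2 stub":(f1(683,80),f2(231,529)),
"post top":(f1(192,189),f2(155,62)),"hook tip":(f1(141,118),f2(208,157)),
"rivet1":(f1(687,198),f2(120,442)),"rivet4_1":(f1(480,266),f2(154,274)),
"barL":(f1(82,126),f2(243,100)),"barR":(f1(116,200),f2(309,105)),
"mug":((490,245),(130,355))}
for k,(a,b) in L.items():
    X,e=tri(S,a,D,b);print(k,X.round(4),round(e,1))
E
python3 t1.py
```

```text
A rim [0.55   0.1974 0.1244] 0.9
B rim [ 0.4442 -0.1908  0.1026] 0.3
C rim [ 0.5562 -0.2053  0.065 ] 0.5
coverboss [ 0.5592 -0.056   0.0372] 0.7
gate1 stub [ 0.4836 -0.0768  0.0397] 0.7
gate2 stub [0.4713 0.2298 0.0406] 0.7
post top [ 0.6309 -0.383   0.2354] 0.0
hook tip [ 0.5087 -0.3451  0.1708] 21.7
rivet1 [0.6235 0.121  0.0252] 1.0
rivet4_1 [ 0.6198 -0.1285  0.0455] 5.1
barL [ 0.4825 -0.4105  0.1868] 10.6
barR [ 0.4212 -0.4135  0.1083] 11.2
mug [0.8648 0.3498 0.0921] 1.1
```

```bash
python3 - <<'E'
import cv2
a=cv2.imread("pics/a_scene.png"); b=cv2.imread("pics/a_side.png")
x=cv2.resize(b[85:185,230:350],None,fx=6,fy=6,interpolation=cv2.INTER_CUBIC)
cv2.imwrite("pics/d1.png",x)
cv2.imwrite("pics/d2.png",cv2.resize(a[200:330,130:230],None,fx=4.6,fy=4.6,interpolation=cv2.INTER_CUBIC))
E
```

```text
(no output)
```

View pics/d1.png

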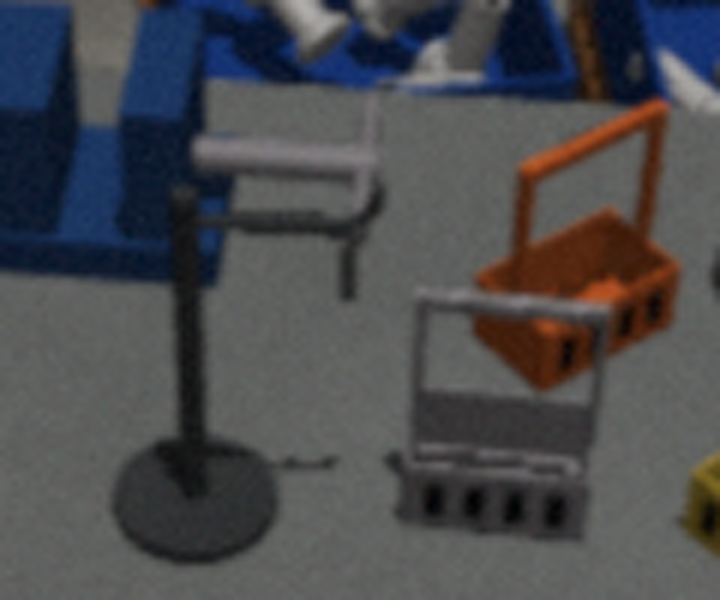

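View pics/d2.png

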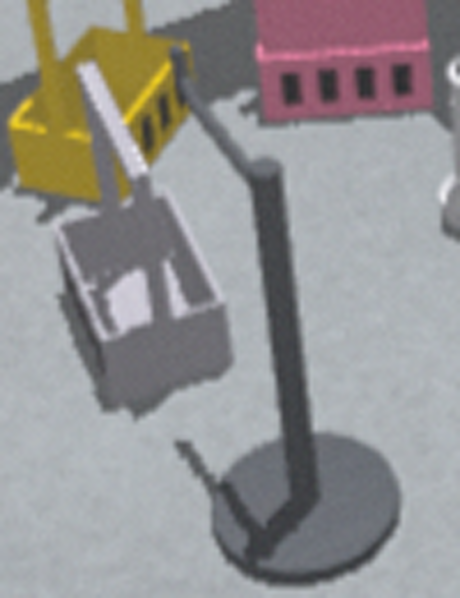

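```bash
cat > t2.py <<'E'
from h import *
S=bot.read_camera("scene");D=bot.read_camera("side")
f1=lambda u,v:(u/4.6+130,v/4.6+200)
f2=lambda u,v:(u/6+230,v/6+85)
L={"tip":(f1(178,50),f2(376,192)),"post top":(f1(265,168),f2(185,188)),"bar far":(f1(140,172),f2(425,293)),"bar near":(f1(88,68),f2(605,308)),
"base":(f1(307,508),f2(195,500)), "rimfar":(f1(222,302),f2(408,460))}
for k,(a,b) in L.items():
    X,e=tri(S,a,D,b);print(k,X.round(4),round(e,1))
def g(u,v): return (u/2.2+190,v/2.2+90)
for n,uv in {"r1":(120,442),"r4a":(154,273),"r4d":(148,297),"bl":(50,470),"br":(121,482),"tl":(103,258),"tr":(164,263)}.items():
    print(n,ray(D,g(*uv),.026).round(4))
f=lambda u,v:(u/2.85+120,v/2.85+170)
for n,uv in {"r1":(687,198),"r4a":(440,281),"r4d":(480,266),"bl":(752,245),"near":(727,183)}.items():
    print(n,ray(S,f(*uv),.026).round(4))
for n,uv in {"tall":(392,175),"low":(425,208)}.items(): print(n,ray(S,uv,.005).round(3))
for n,uv in {"tall":(312,395),"low":(240,395)}.items(): print(n,ray(D,uv,.005).round(3))
print(bot.current_clock())
E
python3 t2.py
```

```text
tip [ 0.5292 -0.3905  0.2416] 0.4
post top [ 0.632  -0.3847  0.2383] 1.2
bar far [ 0.5014 -0.4136  0.1519] 0.7
bar near [ 0.4    -0.4105  0.153 ] 0.6
base [ 0.6318 -0.3837  0.0024] 0.5
rimfar [ 0.5058 -0.382   0.0492] 1.0
r1 [0.6212 0.1194 0.026 ]
r4a [ 0.6112 -0.1587  0.026 ]
r4d [ 0.6145 -0.1143  0.026 ]
bl [0.7036 0.1666 0.026 ]
br [0.6119 0.1743 0.026 ]
tl [ 0.6905 -0.1793  0.026 ]
tr [ 0.5987 -0.1788  0.026 ]
r1 [0.6265 0.1212 0.026 ]
r4a [ 0.6149 -0.1555  0.026 ]
r4d [ 0.6148 -0.1124  0.026 ]
bl [0.7133 0.1333 0.026 ]
near [0.6265 0.1719 0.026 ]
tall [0.371 0.454 0.005]
low [0.577 0.417 0.005]
tall [0.416 0.376 0.005]
low [0.594 0.393 0.005]
0.35
```

Heights 126, 106 and 66 mm come out, so A = neck4, B = neck3, C = neck1 and size 2 seems to be missing. The basket bar is about 152 mm high and the hook tip 242 mm, both of which agree with the text. Next I'll take overhead wrist views to get precise positions.

```bash
cat > v1.py <<'E'
from h import *
import pickle
c=bot.read_camera("wrist");R=np.array(c["R"]);t=np.array(c["t"])
o=-R.T@t;print("cam",o)
Rt=Ro.from_rotvec(bot.current_tool_rot()).as_matrix();print("cam in tool",Rt.T@(o-bot.current_ee_pos()),"axis",Rt.T@R[2])
views={}
for k,(p,y) in {"w1":((0.46,-0.28,0.42),np.pi/2),"w2":((0.50,-0.03,0.42),np.pi/2),"w3":((0.48,0.22,0.42),np.pi/2)}.items():
    best=None
    for yy in (y,y-np.pi):
        q=bot.inverse_kinematics(p,down(yy))
        if q is not None:
            d=np.abs(np.array(q)-bot.current_joints()).max()
            if best is None or d<best[0]: best=(d,yy,q)
    t0=bot.current_clock();bot.goto(p,down(best[1]));print(k,best[1],bot.current_clock()-t0)
    c=bot.read_camera("wrist");views[k]=c;cv2.imwrite(f"pics/{k}.png",c["pixels"])
pickle.dump(views,open("views.pkl","wb"))
print(bot.current_clock(),bot.current_joints())
E
python3 v1.py
```

```text
cam [ 0.26561177 -0.5156974   0.38540471]
cam in tool [ 0.00033117 -0.07451628 -0.17095276] axis [3.50367296e-04 2.64155080e-01 9.64480156e-01]
w1 -1.5707963267948966 1.5667
w2 -1.5707963267948966 0.9916
w3 -1.5707963267948966 0.9833999999999996
4.0917 [ 1.97959151e-01 -9.76757454e-03  1.37688183e+00 -5.19357026e-04
  1.77464669e+00  1.77086669e+00]
```

View pics/w1.png

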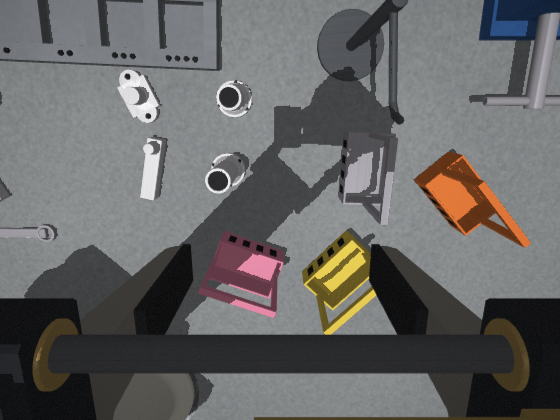

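View pics/w2.png

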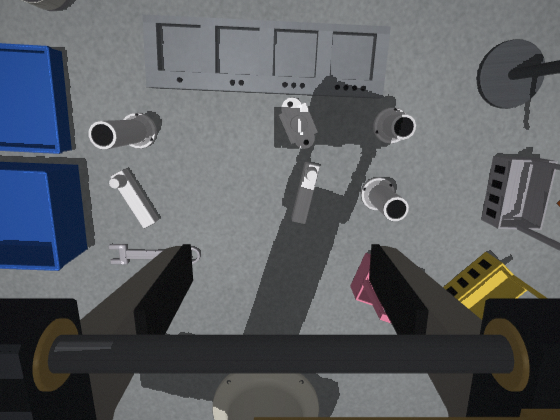

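View pics/w3.png

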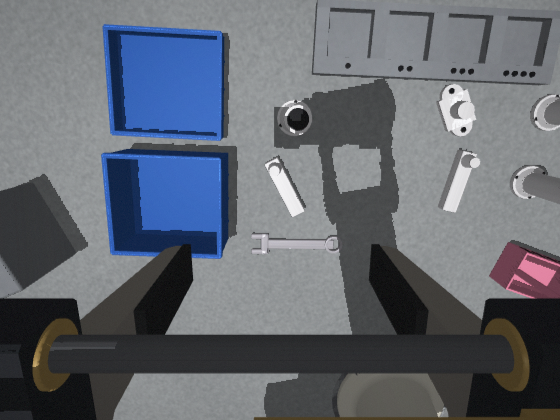

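Wrist views show everything: tall bin (w3: 167,205), low tray (w3: 167,82), three necks, two gates, one cover, and the rack with rivets 1–4 running left to right (+y to −y). I'll enlarge the rack and bar for precise points.

```bash
python3 - <<'E'
import cv2
a=cv2.imread("pics/w2.png"); b=cv2.imread("pics/w1.png")
cv2.imwrite("pics/e1.png",cv2.resize(a[10:110,140:400],None,fx=3,fy=3,interpolation=cv2.INTER_CUBIC))
cv2.imwrite("pics/e2.png",cv2.resize(b[0:240,310:450],None,fx=2.5,fy=2.5,interpolation=cv2.INTER_CUBIC))
E
```

```text
(no output)
```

View pics/e1.png

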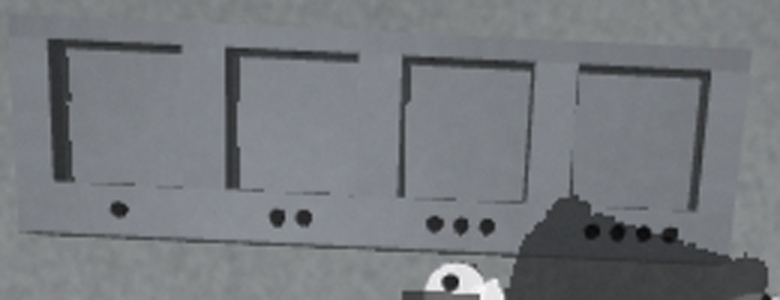

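View pics/e2.png

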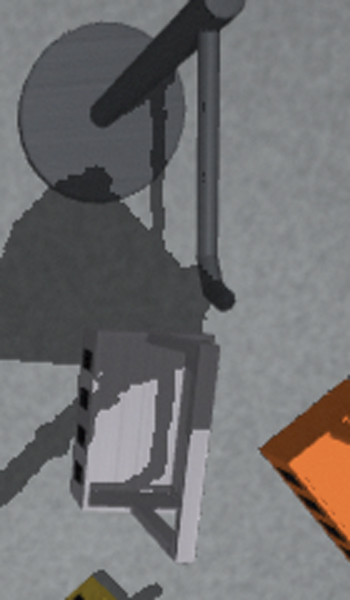

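```bash
cat > m1.py <<'E'
from h import *
import pickle
V=pickle.load(open("views.pkl","rb"))
w2=V["w2"]
g=w2["pixels"].min(2)
f=lambda u,v:(u/3+140-.33,v/3+10-.33)
pts={}
for n,uv in {"P1fl":(48,39),"P1nl":(56,183),"P4fr":(712,71),"P4nr":(698,211),"P2fl":(226,47),"P2nl":(229,189),"P3fl":(404,56),"P3fr":(535,64)}.items():
    pts[n]=ray(w2,f(*uv),.026);print(n,pts[n].round(4))
c4=np.mean([pts[k] for k in("P1fl","P1nl","P4fr","P4nr")],0);print("centre",c4, "widths",np.linalg.norm(pts["P1fl"]-pts["P4fr"]),np.linalg.norm(pts["P1nl"]-pts["P4nr"]),np.linalg.norm(pts["P1fl"]-pts["P1nl"]),np.linalg.norm(pts["P4fr"]-pts["P4nr"]))
# rivets in w2,w3 and height by two views
def rivets(c,roi):
    u0,v0,u1,v1=roi;g=c["pixels"][v0:v1,u0:u1].max(2);m=(g<45).astype(np.uint8)
    n,l,s,ce=cv2.connectedComponentsWithStats(m)
    return [(ce[i]+(u0,v0),s[i,4]) for i in range(1,n) if 4<s[i,4]<60]
for k,roi in (("w2",(150,70,380,100)),("w3",(320,55,560,85))):
    r=rivets(V[k],roi);r.sort(key=lambda t:t[0][0]);print(k,[(t[0].round(1).tolist(),int(t[1])) for t in r])
    print([ray(V[k],t[0],.026)[:2].round(4).tolist() for t in r])
E
python3 m1.py
```

```text
P1fl [0.6998 0.1474 0.026 ]
P1nl [0.6352 0.1495 0.026 ]
P4fr [ 0.6855 -0.1716  0.026 ]
P4nr [ 0.6218 -0.1691  0.026 ]
P2fl [0.6962 0.0624 0.026 ]
P2nl [0.6323 0.0641 0.026 ]
P3fl [ 0.6922 -0.023   0.026 ]
P3fr [ 0.6886 -0.0861  0.026 ]
centre [ 0.66057213 -0.01093822  0.026     ] widths 0.3193737392471642 0.3189484267601574 0.0645938555650092 0.06371498870779524
w2 [([179.4, 79.1], 11), ([232.3, 82.1], 10), ([240.9, 81.9], 7), ([284.5, 84.0], 11), ([293.5, 84.5], 12), ([302.1, 84.6], 11), ([337.0, 86.7], 22), ([345.5, 87.2], 26), ([354.0, 87.8], 20), ([362.8, 88.0], 21)]
[[0.6234, 0.1192], [0.6191, 0.0403], [0.6194, 0.0275], [0.6163, -0.0379], [0.6156, -0.0513], [0.6154, -0.0642], [0.6124, -0.1166], [0.6116, -0.1295], [0.6109, -0.1422], [0.6104, -0.1556]]
w3 [([347.6, 64.9], 14), ([400.4, 67.8], 16), ([409.2, 67.8], 16), ([453.2, 70.2], 19), ([461.9, 70.6], 19), ([470.7, 70.8], 19), ([505.9, 72.6], 19), ([514.5, 72.9], 21), ([523.0, 73.5], 18), ([531.8, 73.8], 20)]
[[0.6235, 0.1186], [0.6194, 0.0401], [0.6194, 0.027], [0.6161, -0.0387], [0.6154, -0.0518], [0.6151, -0.0649], [0.6125, -0.1177], [0.6121, -0.1305], [0.6113, -0.1434], [0.6109, -0.1566]]
```

```bash
cat > m2.py <<'E'
from h import *
import pickle
V=pickle.load(open("views.pkl","rb"))
def hole(c,uv,r=11,th=60):
    u,v=map(int,uv);g=c["pixels"][v-r:v+r+1,u-r:u+r+1].max(2);m=(g<th).astype(np.uint8)
    n,l,s,ce=cv2.connectedComponentsWithStats(m);i=1+np.argmax(s[1:,4]);return ce[i]+(u-r,v-r),s[i,4]
def blob(c,roi,th):
    u0,v0,u1,v1=roi;g=c["pixels"][v0:v1,u0:u1].min(2);m=(g>th).astype(np.uint8)
    n,l,s,ce=cv2.connectedComponentsWithStats(m);i=1+np.argmax(s[1:,4]);ys,xs=np.where(l==i);return np.c_[xs+u0,ys+v0].astype(np.float32)
for n,ka,ua,kb,ub,H in [("n1","w1",(229,96),"w2",(404,125),.066),("n3","w1",(218,180),"w2",(396,208),.106),("n4","w2",(104,135),"w3",(297,118),.126)]:
    a,sa=hole(V[ka],ua);b,sb=hole(V[kb],ub);X,e=tri(V[ka],a,V[kb],b)
    print(n,a.round(1),sa,b.round(1),sb,X.round(4),round(e,2),ray(V[ka],a,H)[:2].round(4),ray(V[kb],b,H)[:2].round(4))
for n,k,roi in [("g1","w1",(130,125,175,208)),("g2","w2",(100,160,165,235)),("g2","w3",(255,145,312,225)),("g1","w3",(435,140,485,220)),("cov","w1",(105,60,170,130)),("cov","w3",(430,75,482,145))]:
    p=blob(V[k],roi,170);(c,s,a)=cv2.minAreaRect(p);box=cv2.boxPoints((c,s,a))
    B=np.array([ray(V[k],q,.022 if n[0]=="g" else .010)[:2] for q in box])
    print(n,k,len(p),np.round(c,1),np.round(s,1),"world",B.mean(0).round(4),[round(float(np.linalg.norm(B[i]-B[(i+1)%4])),4) for i in range(2)],[round(float(np.degrees(np.arctan2(*(B[(i+1)%4]-B[i])[::-1]))),1) for i in range(2)])
E
python3 m2.py
python3 - <<'E'
import cv2
a=cv2.imread("pics/w1.png"); b=cv2.imread("pics/w3.png")
import numpy as np
x=cv2.resize(a[60:210,100:260],None,fx=3,fy=3,interpolation=cv2.INTER_CUBIC)
y=cv2.resize(b[60:240,250:350],None,fx=2.5,fy=2.5,interpolation=cv2.INTER_CUBIC)
cv2.imwrite("pics/f1.png",np.hstack([x,y]))if False else None
c=np.zeros((450,480+250,3),np.uint8);c[:450,:480]=x;c[:450,480:]=y
cv2.imwrite("pics/f1.png",c)
E
```

```text
n1 [228.5  96.7] 283 [403.1 126.4] 284 [ 0.5557 -0.2078  0.066 ] 0.06 [ 0.5558 -0.2078] [ 0.5556 -0.2078]
n3 [217.6 180.4] 273 [395.9 208.7] 269 [ 0.4442 -0.1941  0.1066] 0.05 [ 0.4442 -0.194 ] [ 0.444  -0.1943]
n4 [102.  134.6] 337 [297.8 118.9] 367 [0.548  0.1962 0.1266] 0.08 [0.5481 0.1965] [0.5479 0.1962]
g1 w1 742 [149.8 171.6] [16.6 55. ] world [ 0.4421 -0.0704] [0.0899, 0.026] [-9.5, -93.7]
g2 w2 606 [135.7 204.8] [49.4 12.9] world [0.4281 0.207 ] [0.0221, 0.0794] [-59.1, -152.9]
g2 w3 778 [284.  187.3] [59.6 14.3] world [0.4376 0.212 ] [0.0229, 0.0984] [-62.9, -152.8]
g1 w3 784 [462.  182.5] [19.6 63.1] world [ 0.4446 -0.0763] [0.1, 0.0326] [-12.7, -108.6]
cov w1 1146 [137.2  95.6] [57.7 29.2] world [ 0.559  -0.0585] [0.046, 0.0823] [-65.3, -155.8]
cov w3 1150 [458.1 109.6] [52.5 32.5] world [ 0.559  -0.0613] [0.0482, 0.0832] [-72.9, -154.8]
```

View pics/f1.png

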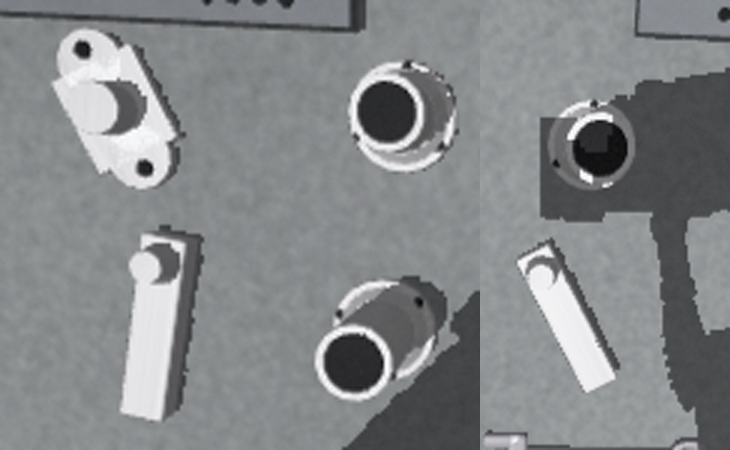

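```bash
cat > m3.py <<'E'
from h import *
import pickle
V=pickle.load(open("views.pkl","rb"));w3=V["w3"];w1=V["w1"]
def R(n,c,L,z):
    B=np.array([ray(c,q,z)[:2] for q in L]);print(n,B.round(4).tolist(),"ctr",B.mean(0).round(4));return B
R("tall",w3,[(103,153),(222,153),(222,258),(110,255)],.085)
R("low",w3,[(105,26),(222,32),(222,138),(110,136)],.035)
f=lambda u,v:(u/3+100-.33,v/3+60-.33)
h=lambda u,v:((u-480)/2.5+250-.3,v/2.5+60-.3)
def ang(B,i,j): d=B[i]-B[j];return np.degrees(np.arctan2(d[1],d[0]))
B=R("gate1",w1,[f(143,232),f(185,236),f(162,420),f(121,413)],.022)
m=np.array([(B[0]+B[1])/2,(B[2]+B[3])/2]);print(ang(m,0,1),np.linalg.norm(m[0]-m[1]),np.linalg.norm(B[0]-B[1]))
B=R("gate2",w3,[h(518,262),h(553,240),h(615,375),h(588,391)],.022)
m=np.array([(B[0]+B[1])/2,(B[2]+B[3])/2]);print(ang(m,0,1),np.linalg.norm(m[0]-m[1]),np.linalg.norm(B[0]-B[1]))
R("g1stub",w1,[f(145,267)],.044);R("g2stub",w3,[h(540,273)],.044)
B=R("coverholes",w1,[f(82,48),f(145,168)],.010);print(ang(B,0,1))
R("boss",w1,[f(98,107)],.038)
g=lambda u,v:(u/2.5+310-.3,v/2.5-.3)
B=R("bar",w1,[g(206,346),g(187,560)],.155);print(ang(B,0,1),np.linalg.norm(B[0]-B[1]))
B=R("bar mid e",w1,[g(218,346),g(194,562)],.155);print(ang(B,0,1),np.linalg.norm(B[0]-B[1]))
B=R("arm",w1,[g(209,40),g(208,250)],.224);print(ang(B,0,1))
R("posttop",w1,[g(223,6)],.240);R("base",w1,[g(102,112)],.006)
S=bot.read_camera("scene");D=bot.read_camera("side")
R("crate",D,[(185,215),(147,213),(108,310),(170,322)],.08)
R("tin",D,[(180,342)],.075);R("oil",D,[(217,167)],.13);R("yellow",D,[(355,140),(378,155)],.15);R("pink",D,[(372,173),(362,195)],.15)
E
python3 m3.py
```

```text
tall [[0.501, 0.4684], [0.5008, 0.3006], [0.3413, 0.3078], [0.3466, 0.4783]] ctr [0.4224 0.3888]
low [[0.6744, 0.4665], [0.6664, 0.3011], [0.5182, 0.3077], [0.5215, 0.479]] ctr [0.5951 0.3886]
gate1 [[0.4975, -0.0721], [0.4954, -0.0939], [0.3965, -0.0724], [0.4005, -0.0504]] ctr [ 0.4475 -0.0722]
-12.427472728560577 0.10031123048579058 0.02184568847052938
gate2 [[0.4756, 0.2431], [0.4896, 0.2206], [0.4005, 0.1798], [0.3895, 0.1976]] ctr [0.4388 0.2103]
26.232264195215695 0.09761614898740417 0.0264382519872516
g1stub [[0.4815, -0.0795]] ctr [ 0.4815 -0.0795]
g2stub [[0.4719, 0.2286]] ctr [0.4719 0.2286]
coverholes [[0.5889, -0.0458], [0.5297, -0.072]] ctr [ 0.5593 -0.0589]
23.922096770266858
boss [[0.559, -0.0619]] ctr [ 0.559  -0.0619]
bar [[0.5046, -0.4147], [0.3969, -0.4138]] ctr [ 0.4508 -0.4143]
-0.46494275063698604 0.10767877975188588
bar mid e [[0.5046, -0.4205], [0.3959, -0.4175]] ctr [ 0.4502 -0.419 ]
-1.5619230117038403 0.10878799211377843
arm [[0.6208, -0.3855], [0.5464, -0.3913]] ctr [ 0.5836 -0.3884]
4.4526683461933665
posttop [[0.6278, -0.3849]] ctr [ 0.6278 -0.3849]
base [[0.6332, -0.3864]] ctr [ 0.6332 -0.3864]
crate [[0.8335, -0.0915], [0.9515, -0.0877], [0.9608, 0.2353], [0.7917, 0.2525]] ctr [0.8844 0.0771]
tin [[0.755, 0.2998]] ctr [0.755  0.2998]
oil [[0.7591, -0.2556]] ctr [ 0.7591 -0.2556]
yellow [[0.3176, -0.4063], [0.2442, -0.3422]] ctr [ 0.2809 -0.3742]
pink [[0.2669, -0.2597], [0.3005, -0.1658]] ctr [ 0.2837 -0.2127]
```

```bash
cat >> h.py <<'E'
RC=np.array([.6606,-.0109]);RY=-.046
def pocket(i):
    s=(2.5-i)*.085;return RC+s*np.array([-np.sin(RY),np.cos(RY)])
def pick_yaw(p,yaw):
    q0=np.array(bot.current_joints());best=None
    for k in(-2,-1,0,1,2):
        y=yaw+k*np.pi
        q=bot.inverse_kinematics(list(p),down(y))
        if q is None: continue
        d=np.abs(np.array(q)-q0).max()
        if best is None or d<best[0]: best=(d,y)
    return best[1]
def hov(xy,z,yaw):
    p=[xy[0],xy[1],z];y=pick_yaw(p,yaw);bot.goto(p,down(y));return y
def hole(c,uv,r=22,th=60):
    u,v=map(int,np.round(uv));y0=max(v-r,0);x0=max(u-r,0);g=c["pixels"][y0:v+r+1,x0:u+r+1].max(2);m=(g<th).astype(np.uint8)
    n,l,s,ce=cv2.connectedComponentsWithStats(m);i=1+np.argmax(s[1:,4]);return ce[i]+(x0,y0),s[i,4]
def st(m=""): print(m,"t",round(bot.current_clock(),2),"tcp",np.round(bot.current_ee_pos(),4),"op",round(bot.current_opening(),3),"F",np.round(bot.current_contact_force(),1))
import os
def snap(n,name):
    c=bot.read_camera(n);cv2.imwrite(f"pics/{name}.png",c["pixels"]);return c
E
cat > n.py <<'E'
from h import *
import sys
n,x,y,H,zt=sys.argv[1],*map(float,sys.argv[2:6])
i=int(n)
bot.set_gripper(1.0)
hov((x,y),.26,-np.pi/2)
c=snap("wrist",f"hov_n{n}");u,s=hole(c,proj(c,[x,y,H]));X=ray(c,u,H);print("refined",X.round(4),"pred",(x,y),"area",s,"pix",u.round(1),proj(c,[x,y,H]).round(1))
if np.linalg.norm(X[:2]-(x,y))>.006: print("MOVED?");sys.exit()
x,y=X[:2]
bot.line_to([x,y,.26]);bot.line_to([x,y,zt],max_speed=.2);st("down")
bot.set_gripper(0.2,40);st("grip")
bot.line_to([x,y,.28],max_speed=.25);st("up")
p=pocket(i);yy=hov(p,.28,-np.pi/2);c=snap("wrist",f"car_n{n}")
E
python3 n.py 1 .5557 -.2078 .066 .030
```

```text
refined [ 0.5556 -0.2075  0.066 ] pred (0.5557, -0.2078) area 516 pix [280.7 187.7] [281.  187.6]
down t 7.7 tcp [ 0.5566 -0.2082  0.0314] op 1.0 F [0.5 0.  0.5]
grip t 8.59 tcp [ 0.5555 -0.2075  0.03  ] op 0.388 F [-0.2  0.6 -0.1]
up t 9.74 tcp [ 0.5547 -0.207   0.278 ] op 0.383 F [-0.6  0.8 -2.9]
```

View pics/car_n1.png

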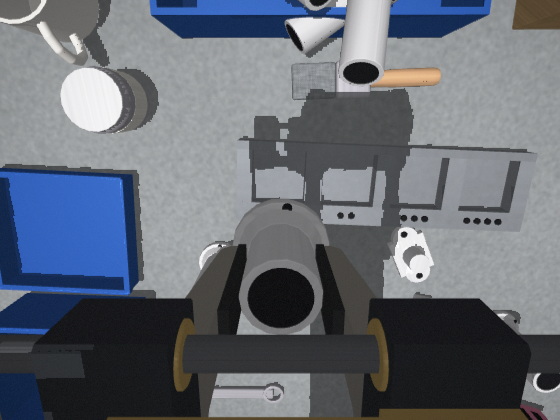

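The neck is held upright, with its bore at (281,298). Next I'll place it in pocket 1.

```bash
cat > p.py <<'E'
from h import *
import sys
i=int(sys.argv[1]);zt=float(sys.argv[2]);p=pocket(i)
bot.line_to([*p,zt+.035],max_speed=.25)
bot.line_to([*p,zt+.010],max_speed=.06);st("near")
bot.line_to([*p,zt+.0055],max_speed=.03);bot.hold(.1);st("seat")
bot.set_gripper(.62);st("open")
bot.line_to([*p,.28],max_speed=.3)
bot.set_gripper(1.0)
snap("wrist",f"after_n{i}");snap("side",f"sideafter_n{i}");snap("scene",f"sceneafter_n{i}")
E
python3 p.py 1 .030
```

```text
near t 12.66 tcp [0.6662 0.1165 0.0395] op 0.387 F [ 0.  -0.3 -1.7]
seat t 13.06 tcp [0.667  0.1164 0.036 ] op 0.386 F [ 2.   0.4 -0.2]
open t 13.56 tcp [0.6664 0.1165 0.0355] op 0.621 F [-0.5 -0.   1. ]
```

View pics/after_n1.png

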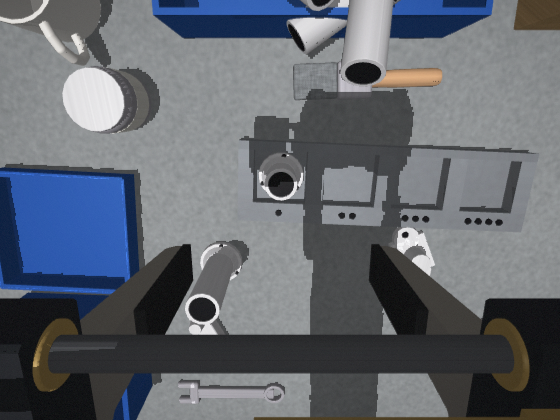

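View pics/sideafter_n1.png

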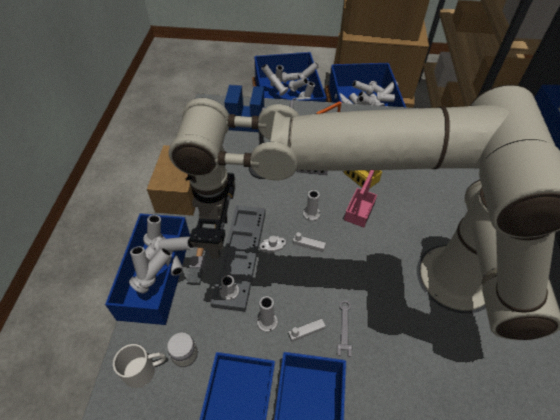

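Neck1 stands in pocket 1, rim at wrist (281,183). Next is neck3. Size 2 is absent: only three necks are on the table, with heights 66, 106 and 126.

```bash
python3 n.py 3 .4442 -.1941 .1066 .060 && python3 p.py 3 .060
```

```text
refined [ 0.4444 -0.1936  0.1066] pred (0.4442, -0.1941) area 638 pix [280.  196.3] [280.5 196.5]
down t 18.43 tcp [ 0.4452 -0.1942  0.0611] op 0.998 F [-0.7 -0.1  0.4]
grip t 19.32 tcp [ 0.4443 -0.1936  0.0599] op 0.386 F [ 0.2 -0.1 -0.9]
up t 20.35 tcp [ 0.4436 -0.1931  0.2781] op 0.387 F [-0.6  0.3 -2.1]
near t 22.86 tcp [ 0.6584 -0.0533  0.0696] op 0.387 F [ 0.8  0.5 -2.6]
seat t 23.26 tcp [ 0.6592 -0.0535  0.066 ] op 0.384 F [ 1.2 -0.6 -0.7]
open t 23.76 tcp [ 0.6586 -0.0533  0.0655] op 0.619 F [ 0.3 -0.1 -0.7]
```

View pics/after_n3.png

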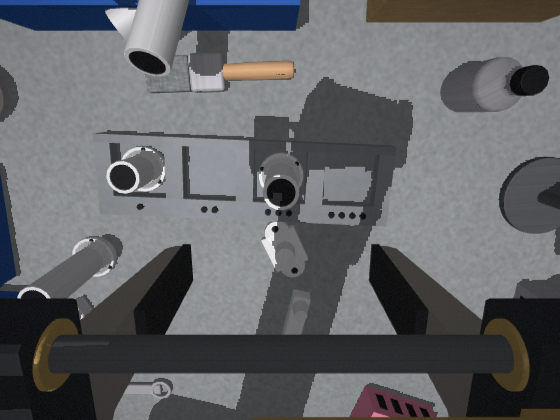

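Neck3 stands in pocket 3, rim at (281,190). Neck4 next.

```bash
python3 n.py 4 .548 .1963 .1266 .075 && python3 p.py 4 .075
```

```text
refined [0.5483 0.1966 0.1266] pred (0.548, 0.1963) area 722 pix [278.7 201.4] [279.  201.7]
down t 28.1 tcp [0.5494 0.1968 0.0764] op 1.001 F [-0.3  0.5 -0.4]
grip t 28.98 tcp [0.5482 0.1966 0.0749] op 0.387 F [-0.5  0.4 -0.3]
up t 29.95 tcp [0.5472 0.1964 0.2777] op 0.39 F [ 0.2  0.1 -3.9]
near t 32.73 tcp [ 0.6545 -0.1382  0.0846] op 0.387 F [ 0.1  0.4 -2.2]
seat t 33.12 tcp [ 0.6552 -0.1385  0.081 ] op 0.383 F [ 0.6 -0.5 -1.6]
open t 33.62 tcp [ 0.6547 -0.1383  0.0806] op 0.62 F [ 1.   0.4 -0.1]
```

View pics/after_n4.png

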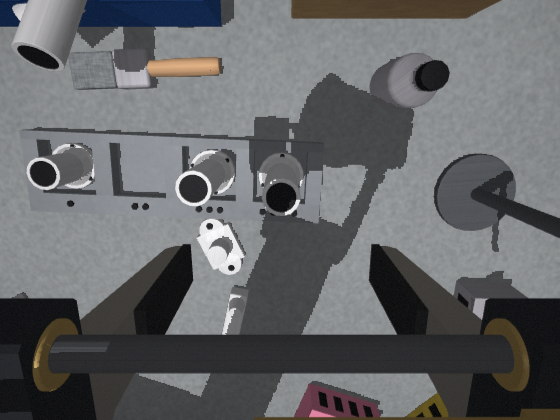

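All three necks are in pockets 1, 3 and 4. Before the flat parts I'll take a fresh overview, in case something was knocked.

```bash
python3 - <<'E'
from h import *
import pickle
hov((.50,.07),.44,-np.pi/2);c=snap("wrist","w4");pickle.dump(c,open("w4.pkl","wb"))
st()
for n,X in {"g1":(.4475,-.0722,.022),"g2":(.4388,.2103,.022),"cov":(.5593,-.0589,.01),"boss":(.559,-.0605,.038),"g1s":(.482,-.079,.044),"g2s":(.4719,.2286,.044)}.items(): print(n,proj(c,X).round(1))
for i,H in((1,.072),(3,.112),(4,.132)):
    p=pocket(i);u,s=hole(c,proj(c,[*p,H]),14);print(i,p.round(4),ray(c,u,H).round(4),s)
E
```

```text
t 36.48 tcp [0.5004 0.0692 0.4384] op 1.002 F [-0.7 -0.7 -0.4]
g1 [364.2 190.7]
g2 [197.  195.9]
cov [358.6 122.2]
boss [363.4 122.9]
g1s [372.9 172.5]
g2s [181.3 178.9]
1 [0.6665 0.1165] [0.6674 0.1158 0.072 ] 304
3 [ 0.6586 -0.0534] [ 0.6596 -0.0543  0.112 ] 361
4 [ 0.6547 -0.1383] [ 0.6554 -0.1395  0.132 ] 408
```

View pics/w4.png

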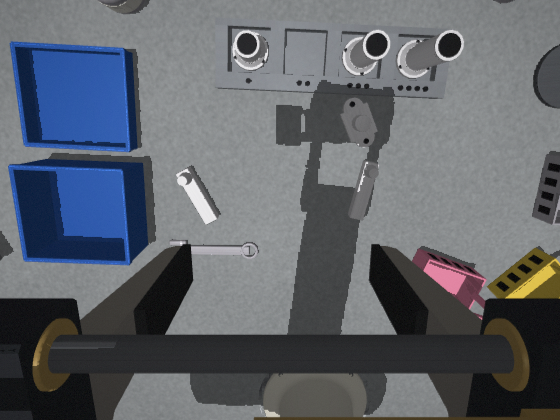

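Nothing has been knocked, and the rims agree with 72, 112 and 132 mm, so the necks are seated. Candidates for covers: only the plate with a boss at w4 (358,120); the mate is absent. Jaws along y keep clear of the standing necks.

```bash
cat > cv.py <<'E'
from h import *
x,y=.559,-.0603
hov((x,y),.20,-np.pi/2);c=snap("wrist","hov_c");print(proj(c,[x,y,.038]),proj(c,[x,y,.01]))
E
python3 cv.py; python3 - <<'E'
import cv2
a=cv2.imread("pics/hov_c.png");cv2.imwrite("pics/hov_c2.png",cv2.resize(a[80:280,180:400],None,fx=3,fy=3,interpolation=cv2.INTER_CUBIC))
E
```

```text
[280.08190467 194.73962733] [280.0906021  188.82633887]
```

View pics/hov_c2.png

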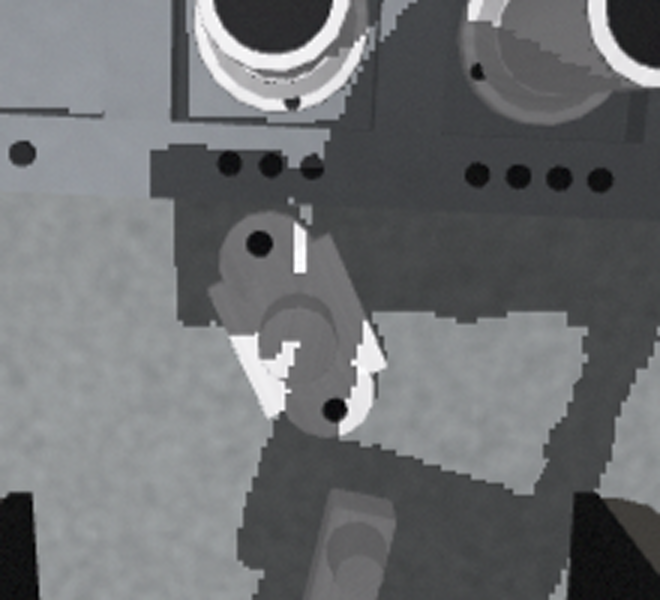

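The boss top is at about (279,194), against (280,195) predicted, so I'll grasp it.

```bash
cat > cv2_.py <<'E'
from h import *
x,y=.559,-.0600
bot.line_to([x,y,.20]);bot.line_to([x,y,.016],max_speed=.2);st("down")
bot.set_gripper(.1,40);st("grip")
bot.line_to([x,y,.22],max_speed=.25);st("up")
t=(.595,.389)
hov(t,.22,-np.pi/2);snap("wrist","car_c")
bot.line_to([*t,.05],max_speed=.25);bot.line_to([*t,.023],max_speed=.06);st("low")
bot.set_gripper(.5);st("open")
bot.line_to([*t,.25],max_speed=.3);bot.set_gripper(1.0)
hov((.44,.20),.30,-np.pi/2);snap("wrist","w5");st()
c=bot.read_camera("wrist")
for X in((.4388,.2103,.022),(.4719,.2286,.044)):print(proj(c,X).round(1))
E
python3 cv2_.py
```

```text
down t 38.92 tcp [ 0.5602 -0.0604  0.0173] op 1.0 F [ 0.1 -0.4 -0. ]
grip t 39.94 tcp [ 0.559  -0.0599  0.016 ] op 0.273 F [-0.8 -0.   1. ]
up t 40.91 tcp [ 0.5579 -0.0597  0.218 ] op 0.27 F [ 1.3 -0.3 -1.2]
low t 44.04 tcp [0.5948 0.3889 0.0226] op 0.273 F [-0.3 -0.6 -1.5]
open t 44.53 tcp [0.5951 0.389  0.0231] op 0.503 F [-1.3 -0.2  0. ]
 t 47.28 tcp [0.4406 0.2005 0.3   ] op 1.001 F [-0.5 -0.3 -0.3]
[272.5 175.2]
[256.6 150.8]
```

View pics/w5.png

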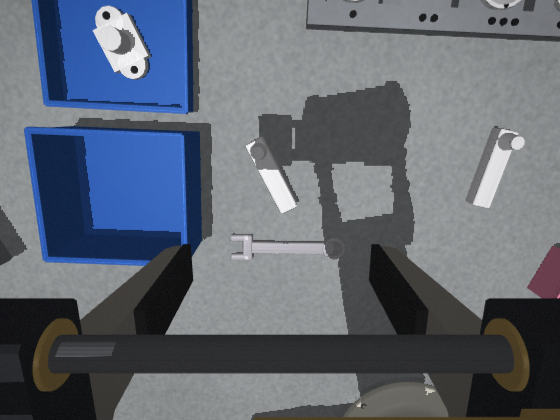

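The cover lies in the low tray at (120,40). Gate2 is unmoved, middle (271,175) and stub (258,151).

```bash
cat > g.py <<'E'
from h import *
import sys
x,y,yaw,off=map(float,sys.argv[1:5]);n=sys.argv[5];yaw=np.radians(yaw)+np.pi/2
bot.set_gripper(.75)
hov((x,y),.16,yaw);snap("wrist",f"hov_{n}")
bot.line_to([x,y,.03],max_speed=.2);bot.line_to([x,y,.005],max_speed=.08);st("down")
bot.set_gripper(.1,45);st("grip")
bot.line_to([x,y,.24],max_speed=.25);st("up")
t=np.array([.4224,.3888])+off*np.array([.048,.999])
hov(t,.24,-np.pi/2-.048);snap("wrist",f"car_{n}")
bot.line_to([*t,.06],max_speed=.25);bot.line_to([*t,.019],max_speed=.08);st("low")
bot.set_gripper(.45);st("open")
bot.line_to([*t,.24],max_speed=.3);snap("wrist",f"aft_{n}")
E
python3 g.py .4388 .2108 27.3 .032 g2
```

```text
down t 49.77 tcp [0.4388 0.2108 0.005 ] op 0.75 F [-0.1  0.3  0.3]
grip t 50.52 tcp [0.4388 0.2109 0.0051] op 0.257 F [-1.7  1.5  0.4]
up t 51.62 tcp [0.4378 0.2105 0.2382] op 0.257 F [-0.  -0.3 -2. ]
low t 54.06 tcp [0.4239 0.4208 0.0188] op 0.257 F [-0.3 -0.1 -0.9]
open t 54.51 tcp [0.4241 0.4209 0.0193] op 0.45 F [ 0.4 -0.8 -0.2]
```

View pics/aft_g2.png

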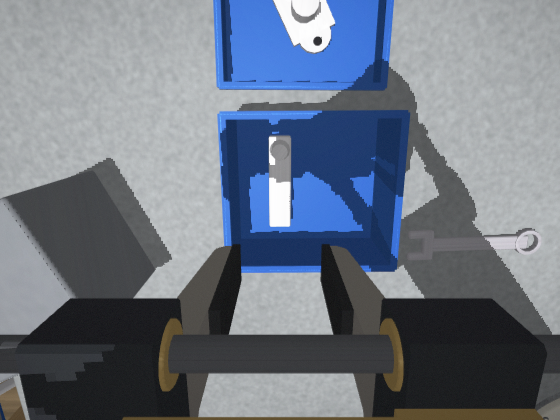

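Gate2 is in the tall bin at (280,180). I'll look at gate1 before grasping it.

```bash
python3 - <<'E'
from h import *
bot.set_gripper(1.0)
hov((.4475,-.0722),.28,-np.pi/2);c=snap("wrist","w6");st()
for X in((.4475,-.0722,.022),(.482,-.079,.044)):print(proj(c,X).round(1))
E
```

```text
t 58.15 tcp [ 0.4477 -0.0715  0.2799] op 1.003 F [ 0.3 -0.4 -0.8]
[280.7 176.6]
[286.8 149.9]
```

View pics/w6.png

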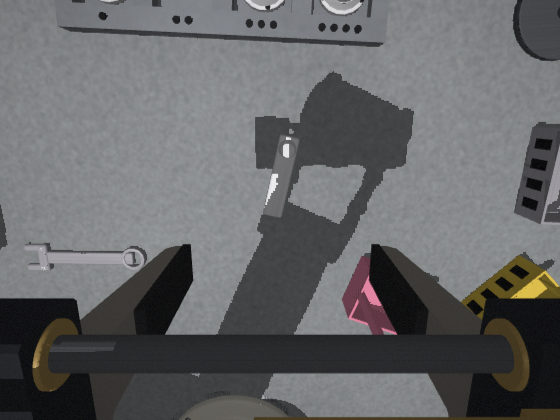

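```bash
python3 g.py .4475 -.0722 -12 -.028 g1
```

```text
down t 60.52 tcp [ 0.4477 -0.0723  0.0053] op 0.751 F [ 0.2  0.7 -0.5]
grip t 61.27 tcp [ 0.4475 -0.0722  0.005 ] op 0.257 F [0.4 0.8 0.1]
up t 62.37 tcp [ 0.4465 -0.0718  0.2382] op 0.258 F [-1.2 -0.3 -2.2]
low t 65.54 tcp [0.421  0.3608 0.0188] op 0.258 F [ 0.2 -0.3 -1.4]
open t 65.99 tcp [0.4213 0.361  0.0193] op 0.448 F [-0.5 -0.1 -0.7]
```

View pics/aft_g1.png

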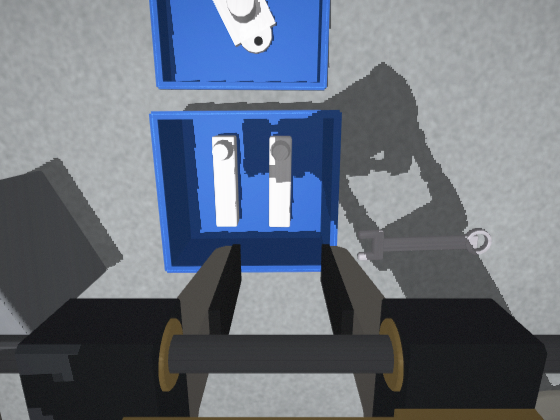

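Both gates are in the bin at (225,180) and (280,180). Now the grey basket. I'll take two wrist views to refine the bar and the hook arm.

```bash
python3 - <<'E'
from h import *
import pickle
bot.set_gripper(1.0)
V={}
for k,(p,z) in {"b1":((.45,-.41),.34),"b2":((.53,-.36),.40)}.items():
    hov(p,z,-np.pi/2);bot.hold(.3);V[k]=snap("wrist",k)
pickle.dump(V,open("vb.pkl","wb"));st()
for k in V:
    print(k,[proj(V[k],X).round(1).tolist() for X in((.504,-.4136,.155),(.397,-.4136,.155),(.53,-.391,.242),(.628,-.385,.24))])
E
```

```text
t 71.75 tcp [ 0.5292 -0.3605  0.3994] op 0.999 F [ 0.3 -0.5  0.4]
b1 [[284.1, 134.9], [283.8, 238.0], [254.2, 105.5], [242.5, -49.7]]
b2 [[324.7, 198.9], [322.0, 280.3], [312.6, 193.7], [308.0, 84.0]]
```

View pics/b1.png

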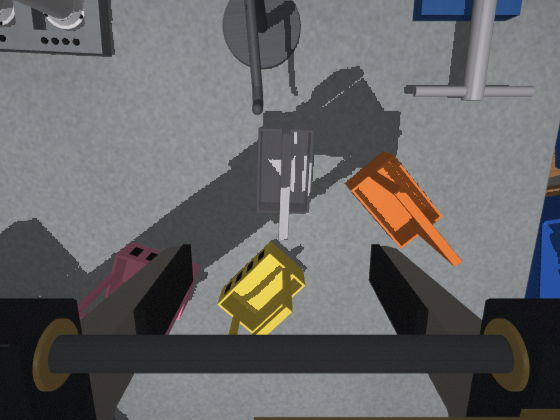

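View pics/b2.png

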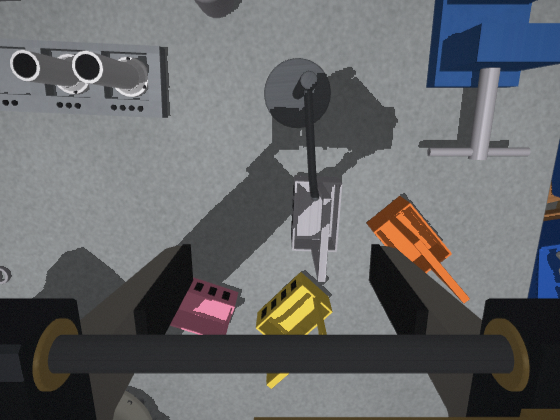

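```bash
python3 - <<'E'
import cv2,numpy as np
a=cv2.imread("pics/b1.png");b=cv2.imread("pics/b2.png")
c=np.zeros((600,800,3),np.uint8)
x=cv2.resize(a[90:250,225:325],None,fx=3.75,fy=3.75,interpolation=cv2.INTER_CUBIC)
y=cv2.resize(b[55:215,260:360],None,fx=3.75,fy=3.75,interpolation=cv2.INTER_CUBIC)
c[:600,:375]=x;c[:600,400:775]=y
cv2.imwrite("pics/bb.png",c)
E
```

```text
(no output)
```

View pics/bb.png

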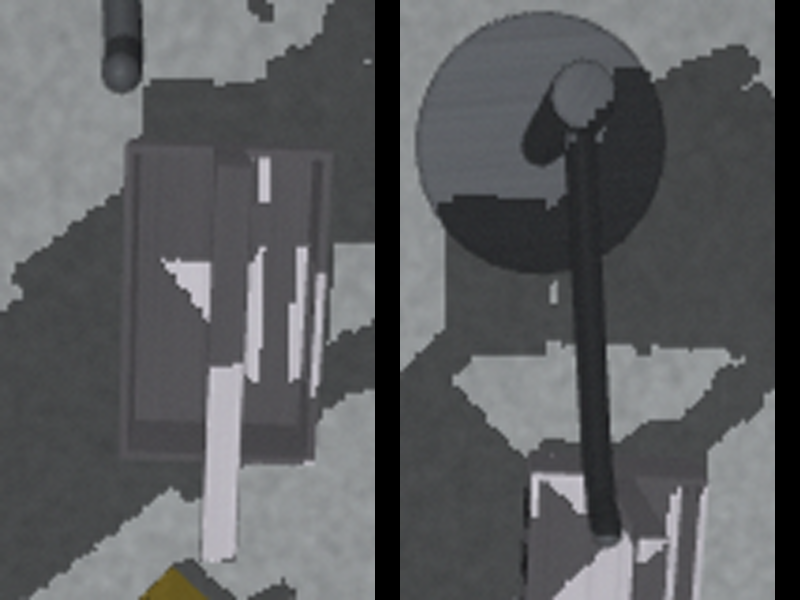

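```bash
python3 - <<'E'
from h import *
import pickle
V=pickle.load(open("vb.pkl","rb"))
f=lambda u,v:(u/3.75+225-.4,v/3.75+90-.4)
g=lambda u,v:((u-400)/3.75+260-.4,v/3.75+55-.4)
B=[ray(V["b1"],f(*u),.155) for u in((234,148),(220,560))];print("bar",np.round(B,4),np.mean(B,0),np.degrees(np.arctan2(*(B[0]-B[1])[1::-1])),np.linalg.norm(B[0]-B[1]))
B=[ray(V["b1"],f(*u),.155) for u in((227,366),(220,560))];print("lit",np.round(B,4),np.degrees(np.arctan2(*(B[0]-B[1])[1::-1])))
A=[ray(V["b2"],g(*u),.224) for u in((583,150),(592,330),(600,480))];print("arm",np.round(A,4),np.degrees(np.arctan2(*(A[0]-A[2])[1::-1])))
print("post",ray(V["b2"],g(583,93),.24),"tip",ray(V["b2"],g(606,524),.242),"tip b1",ray(V["b1"],f(122,70),.242))
print(tri(V["b1"],f(122,72),V["b2"],g(606,522)))
E
```

```text
bar [[ 0.5096 -0.4164  0.155 ]
 [ 0.396  -0.4131  0.155 ]] [ 0.45279995 -0.4147509   0.155     ] -1.6926986707879972 0.11370449550834556
lit [[ 0.4518 -0.4148  0.155 ]
 [ 0.396  -0.4131  0.155 ]] -1.806196390046911
arm [[ 0.6199 -0.3867  0.224 ]
 [ 0.5761 -0.3898  0.224 ]
 [ 0.5372 -0.3928  0.224 ]] 4.199052144837379
post [ 0.63175483 -0.38526286  0.24      ] tip [ 0.52937705 -0.39288066  0.242     ] tip b1 [ 0.52807212 -0.39308296  0.242     ]
(array([ 0.52805563, -0.39309452,  0.23519384]), np.float64(0.7116962266895605))
```

Bar centre (0.451,−0.4146) at angle −1.7°, arm angle 4.2°, seat (0.570,−0.390). The views agree within 2 mm. Of the baskets, only the grey one at b1 (285,180) is meant; the pink, yellow and orange ones are excluded. I'll grip it at the tips of the pads so that the fingers stay above the arm.

```bash
cat > bk.py <<'E'
from h import *
b=np.array([.451,-.4146]);yb=np.radians(-91.7)
bot.set_gripper(.5)
hov(b,.22,yb);bot.line_to([*b,.147],max_speed=.1);st("down")
bot.set_gripper(0.0,60);st("grip")
bot.line_to([*b,.16],max_speed=.05);bot.hold(.2);st("lift");snap("side","bk_lift")
E
python3 bk.py;python3 - <<'E'
import cv2
a=cv2.imread("pics/bk_lift.png");cv2.imwrite("pics/bk_lift2.png",cv2.resize(a[60:220,200:400],None,fx=3.5,fy=3.5))
E
```

```text
down t 74.28 tcp [ 0.4514 -0.4151  0.1479] op 0.501 F [-0.4  0.1  0.6]
grip t 74.92 tcp [ 0.451  -0.4145  0.147 ] op 0.095 F [-1.2  1.   0.3]
lift t 75.53 tcp [ 0.4508 -0.4144  0.1596] op 0.097 F [-0.6  0.2 -2.8]
```

View pics/bk_lift2.png

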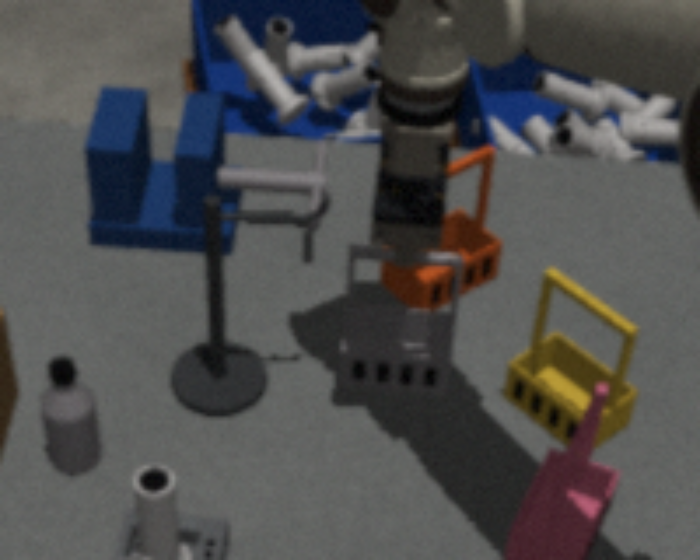

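The basket is lifted level and its full weight is carried (−2.8 N). Now raise it and turn it.

```bash
cat > bk2.py <<'E'
from h import *
bot.line_to([.451,-.4146,.265],max_speed=.15)
p=[.425,-.392,.265];y=pick_yaw(p,np.radians(4.2));print(np.degrees(y),np.round(bot.inverse_kinematics(p,down(y)),2))
bot.line_to(p,down(y),max_speed=.02);bot.hold(.3);st("turned")
snap("side","bk_t");snap("scene","bk_ts")
E
python3 bk2.py;python3 - <<'E'
import cv2,numpy as np
a=cv2.imread("pics/bk_t.png");b=cv2.imread("pics/bk_ts.png")
c=np.hstack([cv2.resize(a[60:220,220:360],None,fx=2.8,fy=2.8),cv2.resize(b[170:330,90:230],None,fx=2.8,fy=2.8)])
cv2.imwrite("pics/bk_t2.png",c)
E
```

```text
-175.8 [-0.95  0.14  1.52  0.    1.48  2.11]
turned t 78.61 tcp [ 0.425 -0.392  0.265] op 0.099 F [ 0.2  0.8 -3.3]
```

View pics/bk_t2.png

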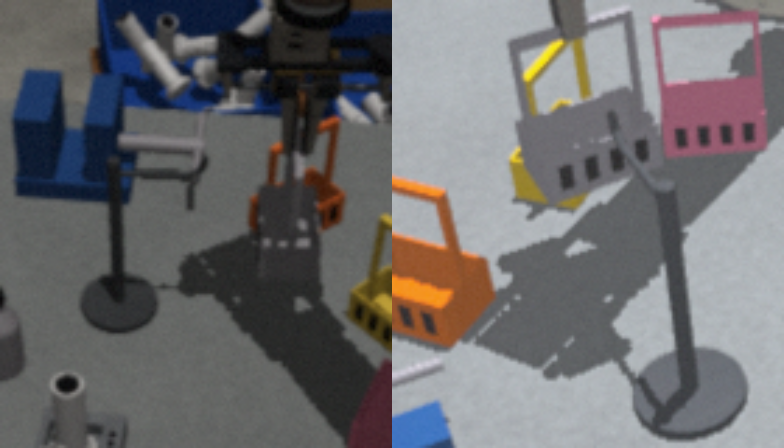

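The bar is perpendicular to the arm and the basket hangs level. Thread it over the arm and lower it.

```bash
cat > bk3.py <<'E'
from h import *
s=[.570,-.390]
bot.line_to([*s,.265],max_speed=.08);bot.hold(.2);st("over")
snap("side","bk_o")
bot.line_to([*s,.232],max_speed=.06);st("232")
for z in(.229,.228,.227,.226):
    bot.line_to([*s,z],max_speed=.03);bot.hold(.15);st(str(z))
    if bot.current_contact_force()[2]>-.5:break
snap("side","bk_s");snap("scene","bk_ss")
E
python3 bk3.py;python3 - <<'E'
import cv2,numpy as np
a=cv2.imread("pics/bk_s.png");b=cv2.imread("pics/bk_ss.png")
c=np.hstack([cv2.resize(a[60:220,220:360],None,fx=2.8,fy=2.8),cv2.resize(b[170:330,90:230],None,fx=2.8,fy=2.8)])
cv2.imwrite("pics/bk_s2.png",c)
E
```

```text
over t 80.88 tcp [ 0.5698 -0.3901  0.2651] op 0.101 F [ 0.3 -0.7 -2.4]
232 t 81.62 tcp [ 0.5701 -0.3901  0.2321] op 0.098 F [ 0.3  0.1 -2.6]
0.229 t 82.03 tcp [ 0.5701 -0.3901  0.2292] op 0.1 F [ 0.5  0.1 -2.3]
0.228 t 82.42 tcp [ 0.57  -0.39   0.228] op 0.1 F [-0.   0.1 -2.1]
0.227 t 82.83 tcp [ 0.57  -0.39   0.227] op 0.097 F [-0.2  0.6 -2.1]
0.226 t 83.22 tcp [ 0.57  -0.39   0.226] op 0.099 F [-0.6 -1.  -3. ]
```

View pics/bk_s2.png

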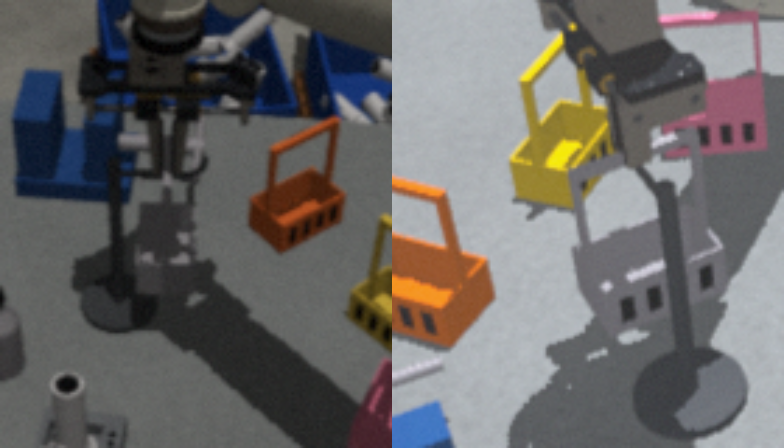

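Not yet carried by the arm, so I'll lower it in half-millimetre steps.

```bash
cat > bk4.py <<'E'
from h import *
s=[.570,-.390]
for z in(.2255,.225,.2245,.224,.2235,.223,.2225,.222):
    bot.line_to([*s,z],max_speed=.03);bot.hold(.1)
    F=np.mean([bot.current_contact_force() for _ in range(8)],0);print(z,F.round(1))
    if F[2]>-1.0:break
E
python3 bk4.py
```

```text
0.2255 [-0.8  0.8  0.7]
```

```bash
cat > bk5.py <<'E'
from h import *
s=[.570,-.390]
for _ in range(4):
    bot.hold(.05);print(bot.current_contact_force().round(1) if hasattr(bot.current_contact_force(),'round') else np.round(bot.current_contact_force(),1))
bot.set_gripper(.22);bot.hold(.2);st("open")
bot.line_to([*s,.28],max_speed=.06);bot.line_to([*s,.36],max_speed=.2);st("up")
snap("side","bk_r");snap("scene","bk_rs");snap("wrist","bk_rw")
E
python3 bk5.py;python3 - <<'E'
import cv2,numpy as np
a=cv2.imread("pics/bk_r.png");b=cv2.imread("pics/bk_rs.png")
c=np.hstack([cv2.resize(a[60:220,220:360],None,fx=2.8,fy=2.8),cv2.resize(b[170:330,90:230],None,fx=2.8,fy=2.8)])
cv2.imwrite("pics/bk_r2.png",c)
E
```

```text
[-0.7  0.3 -0.3]
[-0.7  0.8  0.5]
[-0.4  0.7  1.7]
[-1.   0.7  1.6]
open t 84.44 tcp [ 0.57   -0.39    0.2254] op 0.221 F [ 0.1  0.9 -0.2]
up t 86.05 tcp [ 0.5699 -0.3899  0.3589] op 0.223 F [ 0.2 -0.4 -0.8]
```

View pics/bk_r2.png

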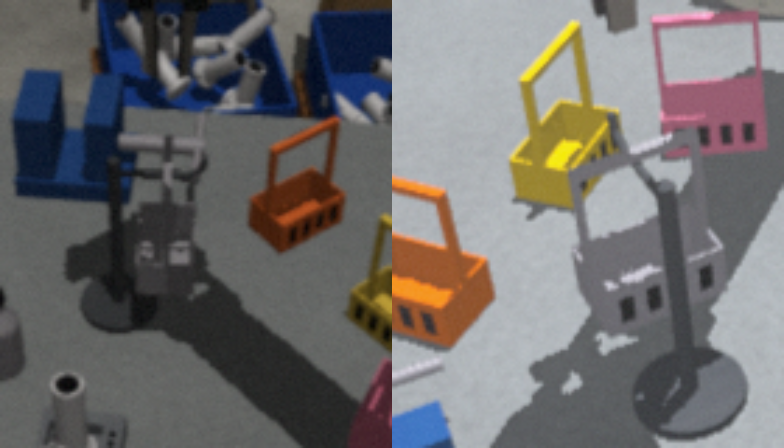

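The basket hangs free on the hook. Now move to an overview, check the bin, tray, rack and table, and look again after a wait in case of a late knock.

```bash
python3 - <<'E'
from h import *
bot.set_gripper(1.0)
hov((.50,.10),.46,-np.pi/2);bot.hold(.5);c=snap("wrist","fin1");st()
for i,H in((1,.072),(3,.112),(4,.132)):
    p=pocket(i);u,s=hole(c,proj(c,[*p,H]),14);print(i,p.round(4),ray(c,u,H).round(4),s)
snap("side","fin_side");snap("scene","fin_scene")
E
```

```text
t 89.71 tcp [0.5  0.1  0.46] op 0.997 F [-0.5  0.3  0.6]
1 [0.6665 0.1165] [0.6636 0.1199 0.072 ] 275
3 [ 0.6586 -0.0534] [ 0.6595 -0.0543  0.112 ] 333
4 [ 0.6547 -0.1383] [ 0.6553 -0.1394  0.132 ] 361
```

View pics/fin1.png

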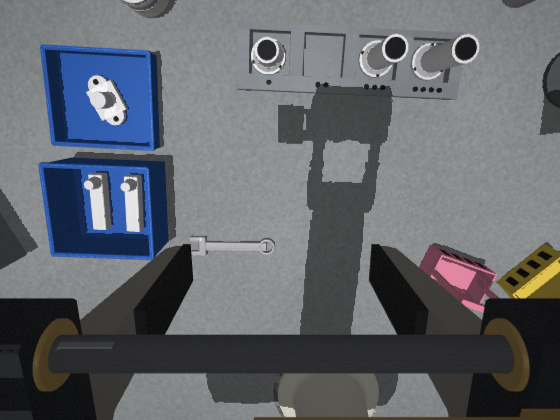

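View pics/fin_scene.png

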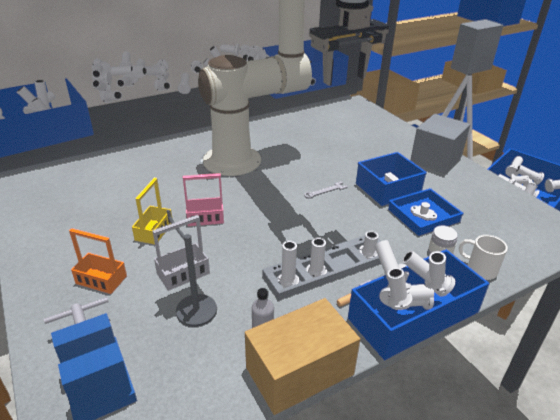

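View pics/fin_side.png

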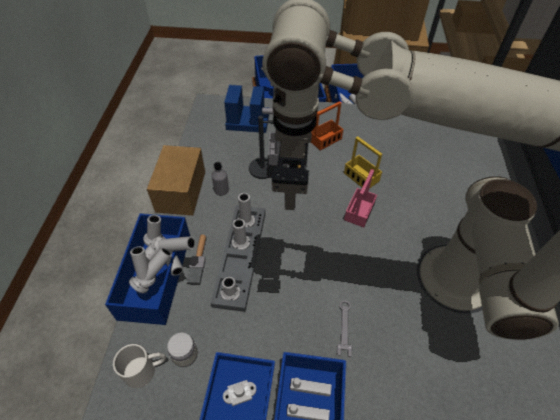

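Neck1's rim moved about 5 mm between checks, from (0.667,0.116) to (0.664,0.120), so it may have been knocked inside its pocket. I'll check closely that it still stands flat.

```bash
python3 - <<'E'
from h import *
p=pocket(1);V=[]
for k,(dx,dy) in {"k1":(-.03,.05),"k2":(-.03,-.05)}.items():
    hov(p+np.array([dx,dy]),.24,-np.pi/2);bot.hold(.3);c=snap("wrist",k);u,s=hole(c,proj(c,[.6636,.1199,.072]),20);V.append((c,u));print(k,u,s)
    cv2.imwrite(f"pics/{k}z.png",cv2.resize(c["pixels"][100:290,180:380],None,fx=3,fy=3,interpolation=cv2.INTER_CUBIC))
print(tri(V[0][0],V[0][1],V[1][0],V[1][1]))
E
```

```text
k1 [328.44801223 165.81651376] 654
k2 [225.48   164.9808] 625
(array([0.6628496 , 0.11985175, 0.07113435]), np.float64(0.10374910531546007))
```

View pics/k1.png

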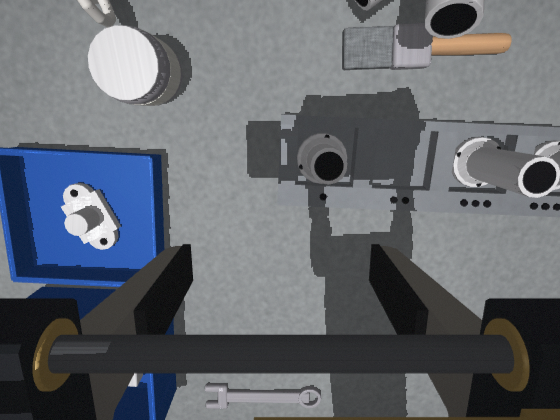

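View pics/k2.png

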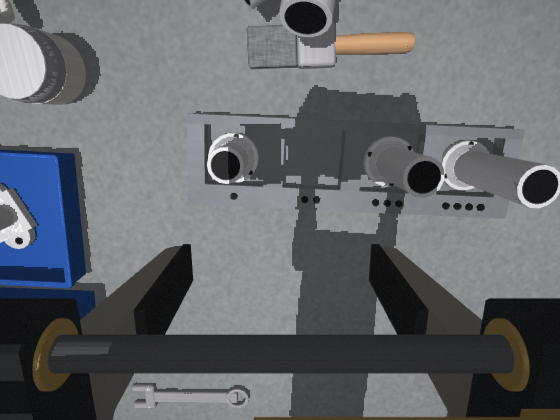

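View pics/k2z.png

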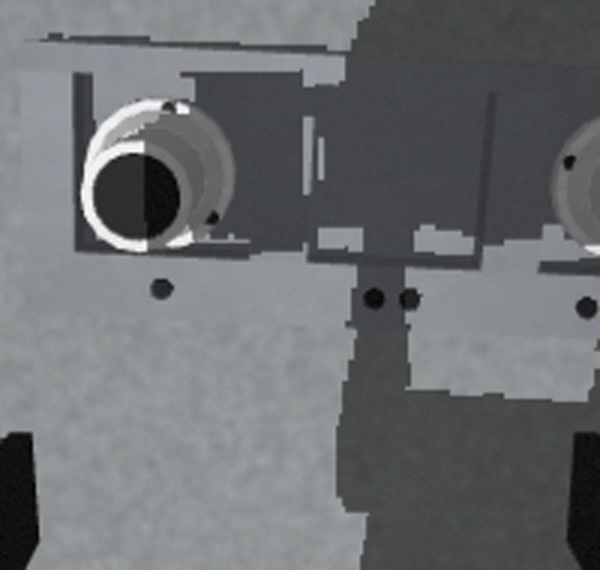

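View pics/k1z.png

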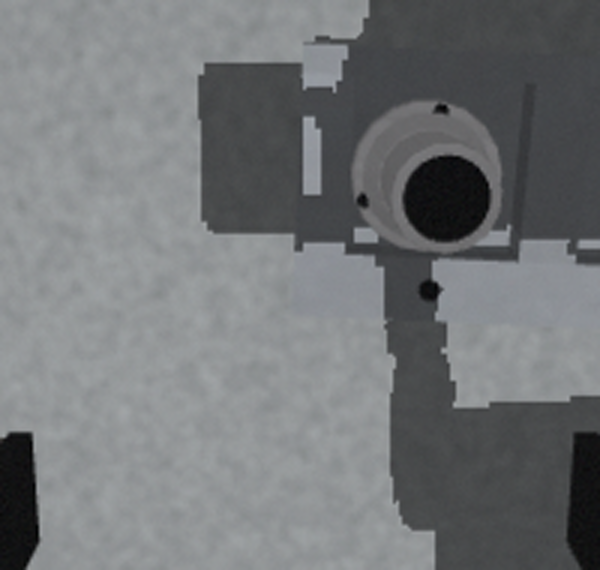

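```bash
python3 - <<'E'
from h import *
# still at k2 pose
c=bot.read_camera("wrist");print(ray(c,(159.5/3+179.7,175/3+99.7),.016))
hov((.45,.10),.40,-np.pi/2);bot.hold(1.0);c=snap("wrist","fin2");st()
u,s=hole(c,proj(c,[.6630,.1199,.072]),12);print(ray(c,u,.072),s)
snap("scene","fin2s")
E
```

```text
[0.66286762 0.11973273 0.016     ]
 t 94.11 tcp [0.45 0.1  0.4 ] op 1.001 F [1.  0.8 0.2]
[0.65684631 0.1200053  0.072     ] 156
```

View pics/fin2s.png

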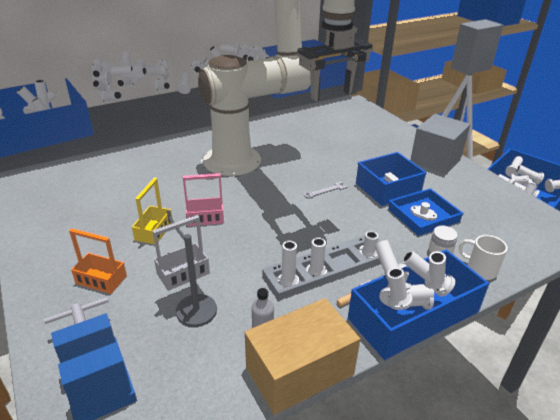

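```bash
python3 - <<'E'
from workcell import bot
print(bot.job_done(),bot.current_clock())
E
```

```text
the job is handed in; nothing more can be done
the job is handed in; nothing more can be done
```

The job is done and handed in at about 94 s, and the last pictures show everything in its place.

- **Necks:** the 66 mm neck is in pocket 1, the 106 mm in pocket 3 and the 126 mm in pocket 4, placed and let go in that order. Pocket 2 is empty because no 86 mm neck was on the table.
- **Gates, cover and basket:** both gates are in the tall bin and the only cover is in the low tray. The grey basket hangs free on the hook.
- **Left alone:** the brush, wrench, oil bottle and tin were not touched.

**Checks that disagreed:**
- **66 mm neck:** it shifted about 5 mm inside pocket 1 after I placed it, probably from a knock. Two closer views put its rim 71 mm above the table (72 mm expected), directly over its flange, so it stands flat inside the pocket and I left it.
- **Last rim reading:** my final reading of that rim was about 6 mm off. I discounted it because the rim was probably cut off at the image edge, though I did not look at that picture. The scene picture taken just after it shows the neck upright.

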